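# Build the rocker rest and hold the clinometer on its mark

## Robot

A 6-joint arm with a two-finger parallel gripper is mounted at the origin on the work surface. World frame = base frame: x ahead of the robot, y to its left, z up, the work surface at z = 0. Lengths are in mm, angles in degrees, forces in N, time in s.
With the tool pointing down it reaches from about 300 to 850 mm from the base axis. Payload 4.2 kg.
Tool frame: the origin (TCP) lies midway between the tips of the shut fingers; the grasp point (between the pads) lies env.hold_point_z behind it (env.hold_point_z is the distance from the TCP to the grasp point, in mm); z points along the fingers, y is the line along which they close (so a half turn about z gives the same grasp; the last joint's range is limited). The gripper opens to 91 mm and grips with 3 to 60 N. Pads are 32 mm wide; open, the fingers measure 118 mm over their backs; the gripper's body (76 mm by 178 mm) begins 60 mm behind the grasp point.
Start: joints at [-67.838, 18.312, 89.639, -0, 72.044, -1.146], TCP at [227.516, -528.09, 213.976] pointing down, gripper open.
Joint ranges: [-177.97, 177.97], [-48.28, 115.42], [12.27, 149.76], [-77.06, 257.06], [2.81, 150.46], [-146.56, 146.56]. Speed limits (degrees/s): [147.25, 147.25, 180, 180, 180, 180].

## Interface

Orientations are given as [roll, pitch, yaw] about the fixed x, y, z axes, in that order (R = Rz(yaw) Ry(pitch) Rx(roll)).
In Python, from workcell import env, viewer, spotter gives the robot as it stands.
- The arm moves only by the tool apply_moves, never from a script. Its arguments are lists of equal length, an entry for each row: "delta_pos": the shift along the world's x, y, z normalised to -1 to 1, where 1 is 120 mm, a list of three; "rot": the turn, a rotation vector about the world's x, y, z normalised to -1 to 1, where 1 is 1.5 rad, a list of three; "hand": the opening, from 0 (shut) to 1 (fully open). A call has 1 to 10 rows; each row is the pose to reach, as a shift and turn from the pose commanded when the call began; what a row does not reach only later rows make up. A row lasts 1/12 s, in which the tool goes at most 41.7 mm and 7.16 degrees, less where a joint would pass 70% of its speed; a pose out of reach is approached as far as the arm can. A call with a number of a shift or a turn outside -1 to 1 is refused whole. A call with a gripper value outside its range is refused whole. The fingers move at their own pace and stop on an object; "newtons" is the grip in N (left out, the last holds). Time passes only in rows, so rows that repeat a pose let the fingers close. It gives the time, the measured TCP pose, the force, the opening and the grip force at its end, in the units of the state.
- env.state(): the state, without advancing time (a new reading comes with each control period).
- viewer.grab_frame(name): name is "scene" or "top" or "wrist"; returns a dict with "pixels" (400x640x3 uint8, red, green, blue), "camera_matrix" (3x3 intrinsics, pixels), "R" (3x3) and "t" (3): a world point X has camera coordinates R X + t; the wrist camera has in their place "mount" (4x4, takes a point from camera to tool coordinates, whose origin is the TCP and whose axes are the flange's). Camera axes: x right, y down, z forward; pixel columns grow to the right and rows downward; lengths in mm; the calibration is good to about 2 mm. A picture is of the moment at which its call begins: read the wrist's pose just before it. There is no depth.
- env.job_done(): hands the job in; it is judged then, once.
Trained networks look in a picture, given as the dict that the camera call returned (one of the last four; its "shot" number tells which), for a name from the list of things; names that differ only in an ending like _2 or _b are one class to them, and where a whole thing is asked for, a point or a joint stands for the part that bears it (a point fixed in the world has none). Each returns a list of dicts, best first, with "score" (0 to 1); they miss things now and then, are a little off and sometimes report something else, mostly with a low value. They report only what shows in the picture. A call takes as long as a camera call.
- spotter.trace(picture, query): "mask" (400x640 bool, what is visible of it) and "box" ([centre column, centre row, width, height] in pixels, round what is visible of it).
- spotter.landmark_of(picture, query): "position" ([column, row] in pixels: a listed point, or the origin of a listed thing).
The state is a dict: "time_s": time; "qpos": joint angles; "qvel": joint speeds; "effort": joint torques, N m; "ee_pos": TCP position; "ee_rot": TCP orientation; "force": force on the tool from outside, world axes, zero at the start; "torque": the same for the moment, N m; "gripper_width": finger opening in mm; "gripper_force": force on a finger pad.
Only numpy, scipy, OpenCV 4.12 (cv2) and the standard library are available. Lean on these libraries where they do the work, as an engineer would, in place of code of your own. Each camera call takes 0.05 s, during which the arm holds its last target. There are 200 camera calls.

## Task

Build the rest for the clinometer: thread the blue collar down the post of the black stand until it is fully home, then the brass domed cap on top of it, also fully home, letting go of each. Then pick up the yellow clinometer by its black handle, set its wooden foot upright on the crown of the brass cap, and rock it there, foot still touching the cap, until the swinging pointer settles on the red mark; finish holding it like that, still gripped and resting on the cap, with the pointer still on the mark. Leave the other things on the table where they are.

Things in the scene. Friction and masses are not known exactly. Their poses are not given: they have to be found in the camera images.
- stand_seat (a point): Stand: fixed black square plate 110 x 110 mm, 12 mm thick, with a fixed steel post of 14 mm diameter, 36 mm tall, standing up at its centre. This point: the foot of the post, on the plate's top face, 12 mm above the table; z up.
- post_tip (a point): Tip of the stand's post, on its axis, 48 mm above the table and 36 mm above the plate. The top 5 mm of the post taper from 14 to 6 mm diameter.
- spacer_mid (a point): Blue collar, loose: outer diameter 44 mm, height 24 mm, through hole of 17 mm diameter, 80 g. This point: its centre, half-way up; z along the hole. It starts lying flat on the table, hole upright. Home: its underside on the stand's plate.
- cap_mid (a point): Brass domed cap, loose, 110 g: outer diameter 40 mm, 30 mm tall. Round skirt 18 mm high with a blind hole of 17 mm diameter, 18 mm deep, open below; above it a closed dome, part of a sphere of radius 29 mm. This point: 15 mm above its underside; z up through the dome. Starts dome up on the table. Home: its underside flat on the blue collar, its top 66 mm above the table.
- cap_top (a point): The crown (top point) of the brass cap's dome, 30 mm above its underside; the centre of the dome's sphere is 29 mm below it.
- gauge_grip (a point): Clinometer, loose, about 250 g, starts upright on the table; overall shape under gauge. Its black square handle is 26 mm wide (y) x 24 mm thick (x) and spans 102 to 152 mm above the foot's underside. This point: inside the handle, 132 mm above the foot's underside. Axes: x out of the white dial (the pointer's axis), y along the foot, z up the handle.
- gauge_foot (a point): Centre of the underside of the clinometer's foot; same axes as the handle point.
- pointer_tip (a point): Tip of the clinometer's black pointer, 36 mm from the pivot at the disc's centre; z runs from tip to pivot. The pointer is a free pendulum that hangs straight down whatever the tilt of the gauge, and swings for about a second after a movement.
- mark_tip (a point): Inner edge of the red mark, a tab 5 mm wide and 11 mm long at the lower rim of the dial, 38 mm from the dial's centre; z runs from the mark to the dial's centre. It stays where it is on the dial.
- pointer (a joint): Angle of the pointer on the dial in rad, turning about the gauge's +x: 0 towards the middle of the foot, positive when the tip is towards the gauge's +y side.
- mark (a joint): Angle of the red mark on the dial, in the same measure as the pointer (about 0.19 to 0.40). Leaning the handle by this angle towards the gauge's +y side (a turn of minus this angle about the gauge's +x) brings the pointer onto the mark.
- spacer: The blue collar's body; origin at the centre of its underside.
- cap: The brass cap's body; origin at the centre of its underside.
- gauge: The clinometer's body, origin at the centre of the foot's underside: flat wooden foot 84 mm (y) x 44 mm (x) x 10 mm, above it an upright yellow disc of 92 mm diameter, 7 mm thick, centre 62 mm above the foot's underside, white dial on its own +x side; black handle on top.
- jar: Bystander: amber specimen jar, 72 mm diameter, 95 mm tall; origin at the centre of its underside.
- dropper: Bystander: small clear bottle with white cap, 32 mm diameter, 62 mm tall; origin at the centre of its underside.
- eraser: Bystander: white eraser, 50 x 22 x 13 mm; origin at the centre of its underside.
- slide_box: Bystander: green box of slides, 85 x 60 x 22 mm; origin at the centre of its underside.
- marker: Bystander: orange marker pen with black cap, lying along its x from -45 to +82 mm, 14 mm thick.
- stone: Bystander: grey stone specimen, 60 mm across, 24 mm tall; origin at the centre of its underside.

How it is judged:
By the outcome, as a careful person would: the job done as asked, in the order asked, and still so for the second after the job is handed in, while the arm keeps its last pose, push and grip.
It also fails if it takes over 72 s, if anything falls off the work surface, if the arm or the gripper's body presses on something with over 40 N, if the wrist force passes 120 N, or if a joint passes its speed limit or range.

## Working session

There is one attempt and no reset: what is moved stays moved. The work goes in short steps, Python scripts to look and compute and a tool call to move; the robot and the scene stay as the last step left them, time stands still between calls to the robot, and variables do not carry over. Pictures are saved under pics/ and viewed, at most 10 in all, crops included, and the job is handed in when it is done.

Besides the shell and the picture viewer there is one more tool, called after "Call:" by a JSON object that holds its "fn" and its "kwargs", one argument or row to a line. apply_moves: Moves the arm, as the interface text tells. Its arguments: {"type":"object","properties":{"delta_pos":{"type":"array"},"rot":{"type":"array"},"hand":{"type":"array"},"newtons":{"type":"number"}},"required":["delta_pos","rot","hand"]}

```bash
mkdir -p pics; ls
cat > h.py <<'E'
import numpy as np, cv2
from workcell import env, viewer, spotter
from scipy.spatial.transform import Rotation as Rn
def save(f,n): cv2.imwrite('pics/'+n, f['pixels'][:,:,::-1])
def cam(f,st=None):
    K=np.array(f['camera_matrix'])
    if 'mount' in f:
        M=np.array(f['mount']); Rt=Rn.from_euler('xyz',st['ee_rot'],degrees=True).as_matrix(); p=np.array(st['ee_pos'])
        Rwc=Rt@M[:3,:3]; c=Rt@M[:3,3]+p
        return K,Rwc,c
    R=np.array(f['R']);t=np.array(f['t']); return K,R.T,-R.T@t
def ray(f,uv,st=None):
    K,Rwc,c=cam(f,st); d=Rwc@np.linalg.inv(K)@np.array([uv[0],uv[1],1.]); return c,d/np.linalg.norm(d)
def atz(f,uv,z,st=None):
    c,d=ray(f,uv,st); return c+d*(z-c[2])/d[2]
def proj(f,X,st=None):
    K,Rwc,c=cam(f,st); x=K@(Rwc.T@(np.array(X)-c)); return x[:2]/x[2]
def tri(rs):
    A=np.zeros((3,3));b=np.zeros(3)
    for c,d in rs:
        P=np.eye(3)-np.outer(d,d);A+=P;b+=P@c
    X=np.linalg.solve(A,b)
    return X,[float(np.linalg.norm((np.eye(3)-np.outer(d,d))@(X-c))) for c,d in rs]
E
cat > a.py <<'E'
from h import *
np.set_printoptions(precision=1,suppress=True)
s=env.state();print(s,env.hold_point_z)
fs=viewer.grab_frame('scene');ft=viewer.grab_frame('top')
save(fs,'scene0.png');save(ft,'top0.png')
for f in (fs,ft): print(cam(f)[2])
for q in ['stand_seat','post_tip','spacer_mid','cap_mid','cap_top','gauge_grip','gauge_foot','pointer_tip','mark_tip','jar','dropper','eraser','slide_box','marker','stone']:
    a=spotter.landmark_of(fs,q);b=spotter.landmark_of(ft,q)
    o=[q]
    for l in(a,b): o.append([(np.round(x['position'],1).tolist(),round(x['score'],2)) for x in l[:2]])
    if a and b:
        X,e=tri([ray(fs,a[0]['position']),ray(ft,b[0]['position'])]);o+=[X,np.round(e,1)]
    print(*o)
E
python3 a.py
```

```text
pics
{'time_s': 0.0, 'qpos': array([-67.8,  18.4,  89.7,   0. ,  72. ,  -1.1]), 'qvel': array([ 0. ,  0.1, -0.1,  0. ,  0.1, -0.1]), 'effort': array([ -0. , -41.2, -23.2,   0.1,   0. ,  -0. ]), 'ee_pos': array([ 227.3, -527.6,  213.1]), 'ee_rot': array([-179.9,   -0. ,   23.3]), 'force': array([-0.3, -0.9, -0.2]), 'torque': array([-0. , -0.1,  0. ]), 'gripper_force': 0.0, 'gripper_width': 90.94240995158277} 18.8
[1409.4 -756.5  943.7]
[ 278.8  -31.  1172.4]
stand_seat [([335.5, 201.0], 0.87), ([313.8, 260.2], 0.29)] [([274.8, 205.7], 0.7)] [527.8  39.3   8.5] [4.2 4.2]
post_tip [([337.9, 190.4], 0.7)] [([277.7, 202.8], 0.83), ([227.1, 160.4], 0.39)] [530.   35.2  49.4] [3.5 3.5]
spacer_mid [([244.3, 226.8], 0.61)] [([344.7, 141.8], 0.72), ([387.3, 218.6], 0.63)] [ 603.6 -221.3  121.6] [85.2 85.2]
cap_mid [([258.5, 257.7], 0.49)] [([396.2, 167.6], 0.69), ([284.2, 141.6], 0.68)] [ 592.2 -280.3   20.6] [0.5 0.5]
cap_top [([259.5, 254.7], 0.58)] [([395.7, 162.6], 0.79)] [ 600.2 -279.2   36.7] [2.3 2.3]
gauge_grip [([386.6, 135.4], 0.9)] [([172.8, 221.0], 0.97)] [493.7 268.1 132. ] [1.1 1.1]
gauge_foot [([384.5, 168.6], 0.95), ([355.0, 180.3], 0.32)] [([186.0, 231.2], 0.75)] [491.2 274.6   2.8] [0.5 0.5]
pointer_tip [] []
mark_tip [] [([170.5, 286.6], 0.39)]
jar [([402.3, 206.9], 0.63)] [([227.1, 162.1], 0.95)] [666.  162.4   7.6] [7.7 7.7]
dropper [([315.9, 262.5], 0.61)] [([346.5, 143.0], 0.42)] [ 680.6 -163.3   -0.9] [0.5 0.5]
eraser [([368.9, 150.2], 0.74), ([353.5, 178.9], 0.52)] [([237.2, 228.5], 0.66), ([388.9, 219.9], 0.28)] [485.7 154.9 110.9] [33.7 33.7]
slide_box [([365.9, 240.9], 0.85), ([261.0, 253.4], 0.16)] [([282.9, 137.9], 0.79)] [707.8  -2.    3.3] [7.7 7.7]
marker [([353.6, 180.0], 0.62), ([194.4, 261.8], 0.59)] [([450.4, 206.6], 0.6), ([173.1, 222.3], 0.16)] [ 570.2 -196.8  253.6] [186.3 186.3]
stone [([369.8, 149.0], 0.69)] [([171.2, 286.9], 0.91), ([385.3, 221.6], 0.2)] [360.2 327.3  -9.8] [6.4 6.4]
```

View pics/scene0.png

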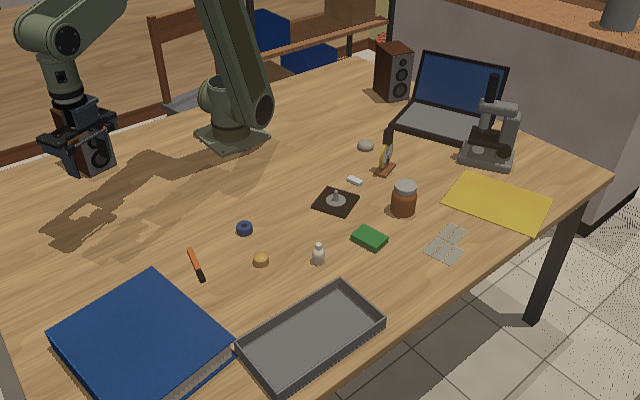

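View pics/top0.png

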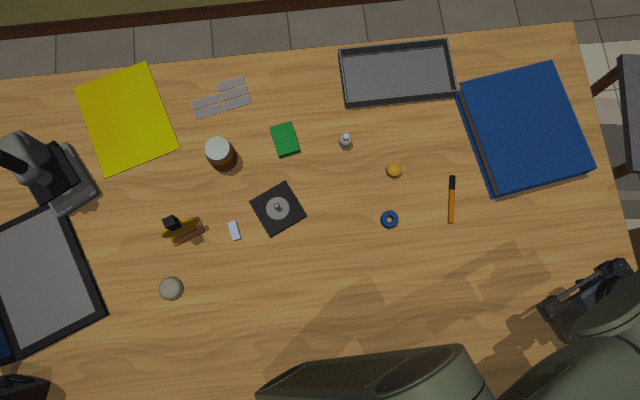

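The scene view shows the collar at (244,228), cap at (260,259), stand at (336,200) and gauge at (387,155). In the top view they are at collar (389,219), cap (395,169), post (278,207) and gauge (180,228). Next I measure with masks.

```bash
cat > b.py <<'E'
from h import *
np.set_printoptions(precision=1,suppress=True)
fs=viewer.grab_frame('scene');ft=viewer.grab_frame('top')
for q,z in [('spacer',12),('cap',13)]:
    for f in (fs,ft):
        for x in spotter.trace(f,q)[:2]:
            m=x['mask'];v,u=np.nonzero(m);print(q,round(x['score'],2),x['box'],u.mean(),v.mean(),atz(f,(u.mean(),v.mean()),z))
print(atz(ft,(389.5,219),15),atz(fs,(244.5,227.5),15))
h=cv2.cvtColor(ft['pixels'],cv2.COLOR_RGB2HSV)
c=ft['pixels'][150:260,370:420].astype(int);m=(c[:,:,2]>c[:,:,0]+30);v,u=np.nonzero(m);print(u.min()+370,u.max()+370,v.min()+150,v.max()+150)
print(atz(ft,(277.5,203),48),atz(fs,(337,191),48))
E
python3 b.py
```

```text
spacer 0.67 [246.9, 227.2, 15.3, 20.5] 243.77064220183487 228.1559633027523 [ 463.1 -243.8   12. ]
spacer 0.35 [366.8, 239.2, 44.5, 30.1] 368.73259493670884 237.5870253164557 [706.6  -1.5  12. ]
spacer 0.64 [387.4, 218.5, 18.2, 17.6] 388.85526315789474 218.82894736842104 [ 462.7 -242.6   12. ]
spacer 0.33 [393.5, 170.9, 18.7, 17.2] 393.51231527093597 168.86699507389162 [ 592.2 -274.3   12. ]
cap 0.54 [261.6, 261.0, 16.3, 16.8] 260.6276150627615 258.8577405857741 [ 592.1 -274.9   13. ]
cap 0.64 [393.1, 168.9, 16.2, 14.1] 393.16847826086956 169.14673913043478 [ 591.3 -273.    13. ]
cap 0.2 [178.6, 227.7, 44.3, 30.6] 181.09501738122827 228.42989571263035 [497.6 283.4  13. ]
[ 461.6 -243.7   15. ] [ 465.1 -242.4   15. ]
381 397 211 227
[527.8  33.   48. ] [530.5  35.9  48. ]
```

Call:
{"fn": "apply_moves", "kwargs": {
  "delta_pos": [
    [0.3,0.3,0],
    [0.6,0.6,0],
    [0.9,0.9,0],
    [1,1,0],
    [1,1,0]
  ],
  "rot": [
    [0,0,0],
    [0,0,0],
    [0,0,0],
    [0,0,0],
    [0,0,0]
  ],
  "hand": [1,1,1,1,1],
  "newtons": 20
}}

```text
time_s: 2.32
ee_pos: [351.4, -403.6, 214.2]
ee_rot: [-179.9, -0.2, 23.6]
force: [-0.2, -0.4, 0.5]
gripper_width: 91.5
gripper_force: 0.0
```

Call:
{"fn": "apply_moves", "kwargs": {
  "delta_pos": [
    [0.3,0.3,0],
    [0.6,0.6,0],
    [0.9,0.9,0],
    [0.96,1,0],
    [0.96,1,0]
  ],
  "rot": [
    [0,0,0],
    [0,0,0],
    [0,0,0],
    [0,0,0],
    [0,0,0]
  ],
  "hand": [1,1,1,1,1]
}}

```text
time_s: 2.73
ee_pos: [466.7, -283.3, 214.0]
ee_rot: [-179.9, -0.2, 23.7]
force: [-0.9, 0.1, -0.3]
gripper_width: 91.2
gripper_force: 0.0
```

Call:
{"fn": "apply_moves", "kwargs": {
  "delta_pos": [
    [0,0.3,0],
    [0,0.38,0],
    [0,0.38,0],
    [0,0.38,0],
    [0,0.38,0],
    [0,0.38,0]
  ],
  "rot": [
    [0,0,0],
    [0,0,0],
    [0,0,0],
    [0,0,0],
    [0,0,0],
    [0,0,0]
  ],
  "hand": [1,1,1,1,1,1]
}}

```text
time_s: 3.23
ee_pos: [462.6, -243.9, 214.0]
ee_rot: [180.0, -0.0, 23.2]
force: [0.2, -1.0, 0.2]
gripper_width: 91.4
gripper_force: 0.0
```

```bash
cat > w.py <<'E'
import sys
from h import *
np.set_printoptions(precision=1,suppress=True)
s=env.state();f=viewer.grab_frame('wrist')
print(s['time_s'],s['ee_pos'],s['ee_rot'],s['force'],s['gripper_width'],s['gripper_force'])
if len(sys.argv)>2: save(f,sys.argv[2])
for a in sys.argv[1].split(','):
    q,z=a.split(':')
    for x in spotter.landmark_of(f,q)[:2]: print(q,round(x['score'],2),x['position'],atz(f,x['position'],float(z),s))
    for x in spotter.trace(f,q)[:1]:
        b=x['box'];v,u=np.nonzero(x['mask']);print(q,'mask',round(x['score'],2),np.array(b),atz(f,b[:2],float(z),s),u.mean(),v.mean())
E
python3 w.py spacer_mid:12 w1.png; python3 -c "
from h import *
f=viewer.grab_frame('wrist');print(f['mount'],f['camera_matrix'])"
```

```text
3.2333 [ 462.6 -243.9  214. ] [180.   -0.   23.2] [ 0.2 -1.   0.2] 91.35372840963417 0.0
spacer_mid 0.85 [314.2, 176.5] [ 462.1 -240.8   12. ]
spacer_mid mask 0.72 [316.3 176.9  39.2  33.1] [ 462.7 -243.5   12. ] 315.1985216473073 175.83949313621963
[[ 1.74841865e-04 -9.57476106e-01 -2.88512522e-01  8.24320063e+01]
 [ 9.99999980e-01  1.96625318e-04 -4.65220120e-05 -2.77813010e-03]
 [ 1.01272581e-04 -2.88512508e-01  9.57476121e-01 -1.69971463e+02]
 [ 0.00000000e+00  0.00000000e+00  0.00000000e+00  1.00000000e+00]] [[297.7527491    0.         316.62642542]
 [  0.         297.7527491  199.33028156]
 [  0.           0.           1.        ]]
```

Call:
{"fn": "apply_moves", "kwargs": {
  "delta_pos": [
    [0,0,-0.33],
    [0,0,-0.66],
    [0,0,-1],
    [0,0,-1]
  ],
  "rot": [
    [0,0,0],
    [0,0,0],
    [0,0,0],
    [0,0,0]
  ],
  "hand": [1,1,1,1]
}}

```text
time_s: 3.77
ee_pos: [457.5, -240.0, 87.3]
ee_rot: [-179.3, 0.5, 23.3]
force: [-1.2, -0.4, -0.9]
gripper_width: 91.2
gripper_force: 0.0
```

Call:
{"fn": "apply_moves", "kwargs": {
  "delta_pos": [
    [0,0.005,-0.25],
    [0,0.005,-0.5],
    [0,0.005,-0.74],
    [0,0.005,-0.74],
    [0,0.005,-0.74],
    [0,0.005,-0.74],
    [0,0.005,-0.74],
    [0,0.005,-0.74],
    [0,0.005,-0.74],
    [0,0.005,-0.74]
  ],
  "rot": [
    [0,0,0],
    [0,0,0],
    [0,0,0],
    [0,0,0],
    [0,0,0],
    [0,0,0],
    [0,0,0],
    [0,0,0],
    [0,0,0],
    [0,0,0]
  ],
  "hand": [1,1,1,1,0.3,0.3,0.3,0.3,0.3,0.3],
  "newtons": 20
}}

```text
time_s: 4.6
ee_pos: [463.2, -242.1, 6.2]
ee_rot: [179.9, -0.1, 23.3]
force: [-0.3, -0.0, -0.2]
gripper_width: 54.4
gripper_force: 0.0
```

Call:
{"fn": "apply_moves", "kwargs": {
  "delta_pos": [
    [0,0,0],
    [0,0,0],
    [0,0,0],
    [0,0,0],
    [0,0,0.3],
    [0,0,0.6],
    [0,0,0.9],
    [0,0,0.9]
  ],
  "rot": [
    [0,0,0],
    [0,0,0],
    [0,0,0],
    [0,0,0],
    [0,0,0],
    [0,0,0],
    [0,0,0],
    [0,0,0]
  ],
  "hand": [0.3,0.3,0.3,0.3,0.3,0.3,0.3,0.3]
}}

```text
time_s: 5.27
ee_pos: [466.7, -244.0, 119.5]
ee_rot: [179.4, -0.5, 23.3]
force: [1.0, -1.1, -0.7]
gripper_width: 43.4
gripper_force: 20.0
```

Call:
{"fn": "apply_moves", "kwargs": {
  "delta_pos": [
    [0.1,0.3,0],
    [0.2,0.6,0],
    [0.3,0.9,0],
    [0.35,1,0]
  ],
  "rot": [
    [0,0,0],
    [0,0,0],
    [0,0,0],
    [0,0,0]
  ],
  "hand": [0.3,0.3,0.3,0.3]
}}

```text
time_s: 5.6
ee_pos: [504.8, -118.1, 112.4]
ee_rot: [-179.9, 0.0, 23.4]
force: [-0.2, 0.6, -1.1]
gripper_width: 43.6
gripper_force: 20.0
```

Call:
{"fn": "apply_moves", "kwargs": {
  "delta_pos": [
    [0,0.3,0],
    [0,0.6,0],
    [0,0.6,0],
    [0,0.6,0],
    [0,0.6,0]
  ],
  "rot": [
    [0,0,0],
    [0,0,0],
    [0,0,0],
    [0,0,0],
    [0,0,0]
  ],
  "hand": [0.3,0.3,0.3,0.3,0.3]
}}

```text
time_s: 6.02
ee_pos: [504.5, -50.0, 112.7]
ee_rot: [180.0, 0.1, 23.4]
force: [0.1, -0.1, -1.1]
gripper_width: 43.7
gripper_force: 20.0
```

```bash
python3 w.py post_tip:48,stand_seat:12,spacer_mid:120 w2.png
```

```text
6.0167 [504.5 -50.  112.7] [180.    0.1  23.4] [ 0.1 -0.1 -1.1] 43.657943766809 19.999511414207518
post_tip 0.68 [221.7, 149.0] [523.5  39.2  48. ]
post_tip 0.53 [237.3, 143.7] [532.2  29.3  48. ]
post_tip mask 0.63 [233.6 140.2 139.5 126.8] [533.6  32.8  48. ] 236.89575596816977 138.69827586206895
stand_seat 0.92 [238.5, 145.3] [523.9  35.   12. ]
stand_seat 0.54 [318.2, 241.2] [466.  -68.3  12. ]
stand_seat mask 0.8 [236.2 139.8 135.9 128.4] [527.7  38.5  12. ] 236.98975450735148 138.71186215155345
spacer_mid 0.9 [315.1, 251.6] [504.6 -48.9 120. ]
spacer_mid 0.28 [580.1, 210.9] [ 589.1 -179.1  120. ]
spacer_mid mask 0.91 [316.  244.8  76.7  66.1] [508.9 -47.7 120. ] 316.64978902953584 247.37428642343014
```

View pics/w2.png

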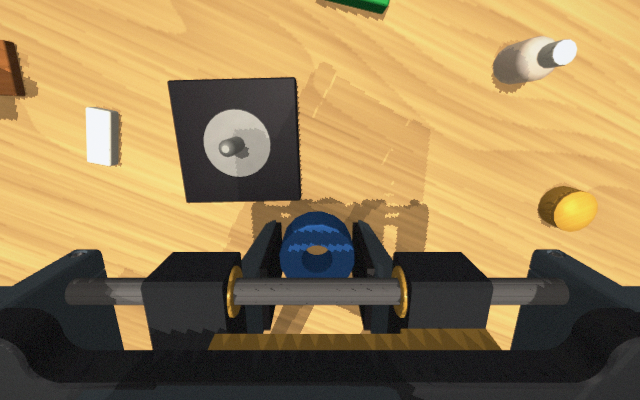

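The wrist view shows the collar held at (317,247). The post has its tip at about (227,150) and its foot at about (240,145). The plate's corners are at (168,81), (296,77), (301,201) and (187,202).

```bash
cat > c.py <<'E'
from h import *
np.set_printoptions(precision=1,suppress=True)
s=env.state();f=viewer.grab_frame('wrist')
P=[atz(f,p,12,s) for p in [(168,81),(295.5,77),(300,198),(187,201)]]
print(np.mean(P,0),P)
g=f['pixels'][125:170,200:270].astype(int)
cv2.imwrite('pics/w3.png',cv2.resize(g[:,:,::-1].astype(np.uint8),(700,450),interpolation=cv2.INTER_CUBIC))
for X in ([529,35,48],[529,35,12],[527,37,48],[527,37,12]): print(X,proj(f,X,s))
E
python3 c.py
```

```text
[526.3  35.7  12. ] [array([552., 107.,  12.]), array([597.7,   8.7,  12. ]), array([500.4, -35.3,  12. ]), array([455.1,  62.5,  12. ])]
[529, 35, 48] [228.2 144.8]
[529, 35, 12] [239.6 140.2]
[527, 37, 48] [225.  146.1]
[527, 37, 12] [236.8 141.4]
```

View pics/w3.png

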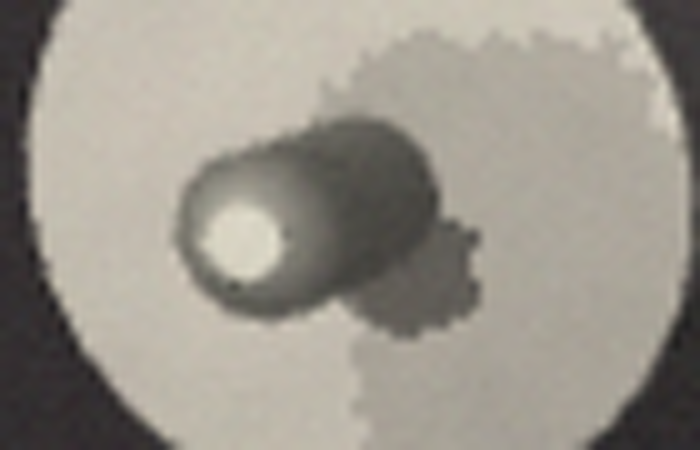

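The bright tip face sits at about (224.1,149.1). I'll take a closer look before threading.

Call:
{"fn": "apply_moves", "kwargs": {
  "delta_pos": [
    [-0.14,0.26,-0.13],
    [-0.28,0.52,-0.27],
    [-0.28,0.52,-0.27],
    [-0.28,0.52,-0.27],
    [-0.28,0.52,-0.27],
    [-0.28,0.52,-0.27]
  ],
  "rot": [
    [0,0,0],
    [0,0,0],
    [0,0,0],
    [0,0,0],
    [0,0,0],
    [0,0,0]
  ],
  "hand": [0.3,0.3,0.3,0.3,0.3,0.3]
}}

```text
time_s: 6.92
ee_pos: [472.5, 11.9, 81.5]
ee_rot: [179.9, -0.1, 23.3]
force: [0.3, -0.0, -0.6]
gripper_width: 43.2
gripper_force: 20.0
```

```bash
cat > d.py <<'E'
from h import *
np.set_printoptions(precision=1,suppress=True)
s=env.state();f=viewer.grab_frame('wrist');print(s['ee_pos'],s['ee_rot'])
for X in ([526,36,48],[526,36,12]): print(X,proj(f,X,s))
u,v=proj(f,[526,36,48],s).astype(int)
for q,z in(('post_tip',48),('stand_seat',12),('spacer_mid',s['ee_pos'][2]+6.8)):
    for x in spotter.landmark_of(f,q)[:2]: print(q,round(x['score'],2),x['position'],atz(f,x['position'],z,s))
g=f['pixels'][v-40:v+40,u-60:u+60]; print(u-60,v-40)
gg=cv2.cvtColor(g,cv2.COLOR_RGB2GRAY)
cv2.imwrite('pics/w4.png',cv2.resize(g[:,:,::-1],(720,480),interpolation=cv2.INTER_CUBIC))
E
python3 d.py
```

```text
[472.5  11.9  81.5] [179.9  -0.1  23.3]
[526, 36, 48] [315.1 146.4]
[526, 36, 12] [315.3 141.1]
post_tip 0.73 [310.9, 146.1] [525.   38.7  48. ]
stand_seat 0.75 [313.0, 141.3] [525.2  37.6  12. ]
spacer_mid 0.76 [315.5, 250.8] [473.   12.9  88.3]
255 106
```

View pics/w4.png

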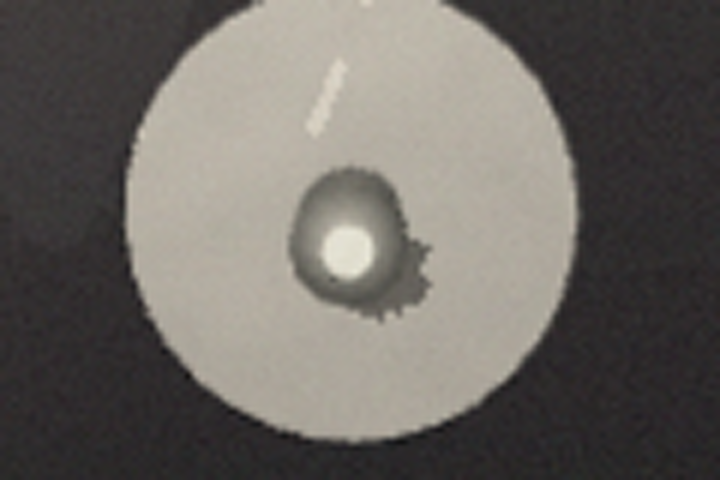

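The closer crop puts the tip face at about (313,147.7) px, so the post is near (524.5, 37). Threading next.

Call:
{"fn": "apply_moves", "kwargs": {
  "delta_pos": [
    [0.22,0.1,0],
    [0.433,0.205,0],
    [0.433,0.205,0],
    [0.433,0.205,0],
    [0.433,0.205,-0.08],
    [0.433,0.205,-0.16],
    [0.433,0.205,-0.22],
    [0.433,0.205,-0.27],
    [0.433,0.205,-0.31],
    [0.433,0.205,-0.31]
  ],
  "rot": [
    [0,0,0],
    [0,0,0],
    [0,0,0],
    [0,0,0],
    [0,0,0],
    [0,0,0],
    [0,0,0],
    [0,0,0],
    [0,0,0],
    [0,0,0]
  ],
  "hand": [0.3,0.3,0.3,0.3,0.3,0.3,0.3,0.3,0.3,0.3],
  "newtons": 20
}}

```text
time_s: 7.95
ee_pos: [522.3, 36.9, 42.4]
ee_rot: [-180.0, 0.1, 23.3]
force: [0.7, -1.0, -0.4]
gripper_width: 43.7
gripper_force: 20.0
```

Call:
{"fn": "apply_moves", "kwargs": {
  "delta_pos": [
    [0,0,-0.04],
    [0,0,-0.08],
    [0,0,-0.12],
    [0,0,-0.16],
    [0,0,-0.19],
    [0,0,-0.21],
    [0,0,-0.22],
    [0,0,-0.22]
  ],
  "rot": [
    [0,0,0],
    [0,0,0],
    [0,0,0],
    [0,0,0],
    [0,0,0],
    [0,0,0],
    [0,0,0],
    [0,0,0]
  ],
  "hand": [0.3,0.3,0.3,0.3,0.3,0.3,0.3,0.3]
}}

```text
time_s: 8.62
ee_pos: [522.8, 37.1, 17.6]
ee_rot: [-180.0, 0.0, 23.3]
force: [-1.5, 0.5, 4.0]
gripper_width: 43.6
gripper_force: 20.0
```

Call:
{"fn": "apply_moves", "kwargs": {
  "delta_pos": [
    [0,0,0],
    [0,0,0],
    [0,0,0],
    [0,0,0],
    [0,0,0.1],
    [0,0,0.3],
    [0,0,0.6],
    [0,0,0.9],
    [0,0,0.9]
  ],
  "rot": [
    [0,0,0],
    [0,0,0],
    [0,0,0],
    [0,0,0],
    [0,0,0],
    [0,0,0],
    [0,0,0],
    [0,0,0],
    [0,0,0]
  ],
  "hand": [0.8,0.8,0.8,0.8,0.8,0.8,0.8,0.8,0.8]
}}

```text
time_s: 9.37
ee_pos: [527.8, 37.4, 131.8]
ee_rot: [179.7, -0.7, 23.3]
force: [1.2, 0.3, 0.8]
gripper_width: 72.8
gripper_force: 0.0
```

Call:
{"fn": "apply_moves", "kwargs": {
  "delta_pos": [
    [0.1,-0.3,0],
    [0.2,-0.6,0],
    [0.25,-0.9,0],
    [0.28,-1,0]
  ],
  "rot": [
    [0,0,0],
    [0,0,0],
    [0,0,0],
    [0,0,0]
  ],
  "hand": [0.8,0.8,0.8,0.8]
}}

```text
time_s: 9.7
ee_pos: [557.4, -86.8, 124.9]
ee_rot: [179.9, -0.0, 23.2]
force: [0.1, 0.7, 0.0]
gripper_width: 72.8
gripper_force: 0.0
```

Call:
{"fn": "apply_moves", "kwargs": {
  "delta_pos": [
    [0.06,-0.3,0],
    [0.1,-0.6,0],
    [0.1,-0.8,0],
    [0.1,-0.85,0],
    [0.1,-0.85,0],
    [0.1,-0.85,0]
  ],
  "rot": [
    [0,0,0],
    [0,0,0],
    [0,0,0],
    [0,0,0],
    [0,0,0],
    [0,0,0]
  ],
  "hand": [0.8,0.8,0.8,0.8,0.8,0.8]
}}

```text
time_s: 10.2
ee_pos: [568.3, -184.0, 124.7]
ee_rot: [-179.9, 0.0, 23.3]
force: [-0.2, 0.7, 0.1]
gripper_width: 72.9
gripper_force: 0.0
```

```bash
python3 w.py cap_mid:15,cap_top:30
cat > e.py <<'E'
from h import *
np.set_printoptions(precision=1,suppress=True)
for n in('scene','top'):
    f=viewer.grab_frame(n)
    for q,z in(('spacer_mid',24),('post_tip',48),('cap_mid',15)):
        for x in spotter.landmark_of(f,q)[:2]: print(n,q,round(x['score'],2),x['position'],atz(f,x['position'],z))
E
python3 e.py
```

```text
10.2 [ 568.3 -184.   124.7] [-179.9    0.    23.3] [-0.2  0.7  0.1] 72.94798105932537 0.0
cap_mid 0.96 [410.2, 211.6] [ 591.6 -275.    15. ]
cap_mid 0.18 [85.8, 145.7] [529.3  33.5  15. ]
cap_mid mask 0.62 [410.4 210.1  44.9  45.1] [ 593.  -274.4   15. ] 408.58271438217423 209.90546927751518
cap_top 0.59 [414.7, 213.1] [ 594.7 -273.    30. ]
cap_top mask 0.56 [408.6 209.7  42.6  47.3] [ 595.4 -266.1   30. ] 408.64010803511144 209.84537474679271
scene spacer_mid 0.54 [192.2, 263.9] [ 509.4 -424.1   24. ]
scene spacer_mid 0.49 [333.4, 197.7] [525.1  27.5  24. ]
scene post_tip 0.68 [385.1, 166.1] [526.9 236.8  48. ]
scene post_tip 0.55 [334.6, 190.1] [522.9  33.2  48. ]
scene cap_mid 0.66 [261.7, 256.1] [ 587.3 -268.2   15. ]
top spacer_mid 0.56 [278.8, 203.9] [530.4  31.3  24. ]
top spacer_mid 0.52 [236.5, 231.0] [473.3 143.1  24. ]
top post_tip 0.66 [277.1, 204.1] [525.1  34.2  48. ]
top post_tip 0.15 [184.2, 233.1] [478.6 267.   48. ]
```

Call:
{"fn": "apply_moves", "kwargs": {
  "delta_pos": [
    [0.07,-0.25,0],
    [0.14,-0.5,0],
    [0.2,-0.75,0],
    [0.2,-0.75,-0.1],
    [0.2,-0.75,-0.35],
    [0.2,-0.75,-0.65],
    [0.2,-0.75,-0.9],
    [0.2,-0.75,-0.995],
    [0.2,-0.75,-0.995],
    [0.2,-0.75,-0.995]
  ],
  "rot": [
    [0,0,0],
    [0,0,0],
    [0,0,0],
    [0,0,0],
    [0,0,0],
    [0,0,0],
    [0,0,0],
    [0,0,0],
    [0,0,0],
    [0,0,0]
  ],
  "hand": [0.7,0.7,0.7,0.7,0.7,0.7,0.7,0.7,0.7,0.7]
}}

```text
time_s: 11.68
ee_pos: [593.3, -275.2, 6.3]
ee_rot: [180.0, -0.0, 23.3]
force: [-0.5, 0.1, 0.3]
gripper_width: 64.0
gripper_force: 0.0
```

Call:
{"fn": "apply_moves", "kwargs": {
  "delta_pos": [
    [0,0,0],
    [0,0,0],
    [0,0,0],
    [0,0,0],
    [0,0,0],
    [0,0,0]
  ],
  "rot": [
    [0,0,0],
    [0,0,0],
    [0,0,0],
    [0,0,0],
    [0,0,0],
    [0,0,0]
  ],
  "hand": [0.25,0.25,0.25,0.25,0.25,0.25],
  "newtons": 25
}}

```text
time_s: 12.18
ee_pos: [593.1, -274.9, 6.9]
ee_rot: [179.9, -0.1, 23.3]
force: [-0.4, 1.0, 6.5]
gripper_width: 39.0
gripper_force: 25.0
```

Call:
{"fn": "apply_moves", "kwargs": {
  "delta_pos": [
    [0,0,0.1],
    [0,0,0.35],
    [0,0,0.65],
    [0,0,0.9],
    [-0.05,0.2,0.9],
    [-0.1,0.4,0.9],
    [-0.2,0.7,0.9],
    [-0.25,1,0.9]
  ],
  "rot": [
    [0,0,0],
    [0,0,0],
    [0,0,0],
    [0,0,0],
    [0,0,0],
    [0,0,0],
    [0,0,0],
    [0,0,0]
  ],
  "hand": [0.25,0.25,0.25,0.25,0.25,0.25,0.25,0.25]
}}

```text
time_s: 12.85
ee_pos: [561.2, -154.3, 114.2]
ee_rot: [-180.0, 0.0, 23.2]
force: [-0.0, 1.0, -0.3]
gripper_width: 38.8
gripper_force: 25.0
```

Call:
{"fn": "apply_moves", "kwargs": {
  "delta_pos": [
    [-0.05,0.3,0],
    [-0.1,0.6,0],
    [-0.2,0.9,0],
    [-0.24,1,0]
  ],
  "rot": [
    [0,0,0],
    [0,0,0],
    [0,0,0],
    [0,0,0]
  ],
  "hand": [0.25,0.25,0.25,0.25]
}}

```text
time_s: 13.18
ee_pos: [531.7, -31.0, 114.0]
ee_rot: [-179.9, 0.1, 23.5]
force: [-0.5, 0.2, -1.4]
gripper_width: 38.6
gripper_force: 25.0
```

Call:
{"fn": "apply_moves", "kwargs": {
  "delta_pos": [
    [-0.1,0.15,0],
    [-0.3,0.3,0],
    [-0.5,0.41,0],
    [-0.54,0.41,0],
    [-0.54,0.41,0],
    [-0.54,0.41,0],
    [-0.54,0.41,0]
  ],
  "rot": [
    [0,0,0],
    [0,0,0],
    [0,0,0],
    [0,0,0],
    [0,0,0],
    [0,0,0],
    [0,0,0]
  ],
  "hand": [0.25,0.25,0.25,0.25,0.25,0.25,0.25]
}}

```text
time_s: 13.77
ee_pos: [470.5, 13.7, 114.2]
ee_rot: [179.9, -0.1, 23.3]
force: [0.3, -0.2, -1.3]
gripper_width: 39.2
gripper_force: 25.0
```

```bash
cat > d2.py <<'E'
from h import *
np.set_printoptions(precision=1,suppress=True)
s=env.state();f=viewer.grab_frame('wrist');print(s['time_s'],s['ee_pos'],s['ee_rot'],s['gripper_width'])
X=[524.5,37,48];print(proj(f,X,s))
u,v=proj(f,X,s).astype(int)
print(u-60,v-40);g=f['pixels'][v-40:v+40,u-60:u+60]
for q,z in(('post_tip',48),('spacer_mid',24),('cap_mid',s['ee_pos'][2]+9),):
    for x in spotter.landmark_of(f,q)[:2]: print(q,round(x['score'],2),x['position'],atz(f,x['position'],z,s))
cv2.imwrite('pics/w5.png',np.vstack([cv2.resize(g[:,:,::-1],(480,320),interpolation=cv2.INTER_CUBIC),cv2.resize(f['pixels'][200:350,200:425,::-1],(480,280))]))
E
python3 d2.py
```

```text
13.7667 [470.5  13.7 114.2] [179.9  -0.1  23.3] 39.246144580707416
[316.5 141.3]
256 101
post_tip 0.97 [314.2, 141.2] [523.9  38.7  48. ]
spacer_mid 0.79 [313.9, 136.2] [525.4  39.8  24. ]
cap_mid 0.6 [318.3, 251.7] [472.1  13.3 123.2]
cap_mid 0.6 [52.7, 59.8] [516.3 175.6 123.2]
```

View pics/w5.png

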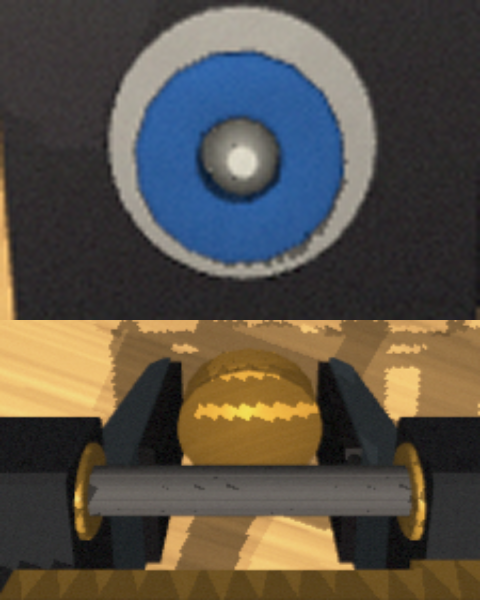

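The collar sits flat on the plate around the post, with the tip at (316.7,141.5) as predicted. The cap is held level, so I'll thread it.

Call:
{"fn": "apply_moves", "kwargs": {
  "delta_pos": [
    [0.22,0.1,0],
    [0.44,0.195,0],
    [0.44,0.195,-0.1],
    [0.44,0.195,-0.3],
    [0.44,0.195,-0.4],
    [0.44,0.195,-0.44],
    [0.44,0.195,-0.48],
    [0.44,0.195,-0.51],
    [0.44,0.195,-0.54],
    [0.44,0.195,-0.54]
  ],
  "rot": [
    [0,0,0],
    [0,0,0],
    [0,0,0],
    [0,0,0],
    [0,0,0],
    [0,0,0],
    [0,0,0],
    [0,0,0],
    [0,0,0],
    [0,0,0]
  ],
  "hand": [0.25,0.25,0.25,0.25,0.25,0.25,0.25,0.25,0.25,0.25]
}}

```text
time_s: 14.8
ee_pos: [523.0, 37.6, 49.2]
ee_rot: [179.9, -0.1, 23.3]
force: [1.9, 0.0, -1.3]
gripper_width: 39.1
gripper_force: 25.0
```

Call:
{"fn": "apply_moves", "kwargs": {
  "delta_pos": [
    [0,0,-0.02],
    [0,0,-0.04],
    [0,0,-0.055],
    [0,0,-0.07],
    [0,0,-0.07],
    [0,0,-0.07]
  ],
  "rot": [
    [0,0,0],
    [0,0,0],
    [0,0,0],
    [0,0,0],
    [0,0,0],
    [0,0,0]
  ],
  "hand": [0.25,0.25,0.25,0.25,0.25,0.25]
}}

```text
time_s: 15.3
ee_pos: [523.4, 37.7, 42.8]
ee_rot: [179.9, -0.2, 23.3]
force: [-0.2, -0.9, 12.1]
gripper_width: 39.1
gripper_force: 25.0
```

Call:
{"fn": "apply_moves", "kwargs": {
  "delta_pos": [
    [0,0,0.01],
    [0,0,0.01],
    [0,0,0.01],
    [0,0,0.01],
    [0,0,0.1],
    [0,0,0.3],
    [0,0,0.6],
    [0,0,0.9],
    [0,0,1],
    [0,0,1]
  ],
  "rot": [
    [0,0,0],
    [0,0,0],
    [0,0,0],
    [0,0,0],
    [0,0,0],
    [0,0,0],
    [0,0,0],
    [0,0,0],
    [0,0,0],
    [0,0,0]
  ],
  "hand": [0.8,0.8,0.8,0.8,0.8,0.8,0.8,0.8,0.8,0.8]
}}

```text
time_s: 16.13
ee_pos: [524.0, 37.9, 164.0]
ee_rot: [179.9, -0.4, 23.3]
force: [-0.0, 0.8, -0.2]
gripper_width: 73.0
gripper_force: 0.0
```

Call:
{"fn": "apply_moves", "kwargs": {
  "delta_pos": [
    [0,0.2,0.3],
    [0,0.5,0.6],
    [0,0.8,0.7],
    [0,1,0.7],
    [0,1,0.7],
    [0,1,0.7],
    [0,1,0.7]
  ],
  "rot": [
    [0,0,0],
    [0,0,0],
    [0,0,0],
    [0,0,0],
    [0,0,0],
    [0,0,0],
    [0,0,0]
  ],
  "hand": [0.8,0.8,0.8,0.8,0.8,0.8,0.8]
}}

```text
time_s: 16.72
ee_pos: [520.9, 157.1, 242.6]
ee_rot: [180.0, 0.2, 23.3]
force: [-0.2, -1.3, 0.2]
gripper_width: 73.0
gripper_force: 0.0
```

```bash
python3 w.py gauge_grip:132,gauge_foot:0,pointer_tip:40,mark_tip:40,cap_top:66,cap_mid:51,post_tip:48 w6.png
python3 - <<'E'
from h import *
f=viewer.grab_frame('scene')
for X in [(523.5,37.3,66)]: print(proj(f,X))
for q in('cap_top','cap_mid','spacer_mid'):
    print(q,[(x['position'],round(x['score'],2)) for x in spotter.landmark_of(f,q)])
E
```

```text
16.7167 [520.9 157.1 242.6] [180.    0.2  23.3] [-0.2 -1.3  0.2] 73.01676123440635 0.0
gauge_grip 0.95 [192.3, 177.5] [491.3 274.7 132. ]
gauge_grip 0.32 [399.4, 209.6] [541.3  76.3 132. ]
gauge_grip mask 0.97 [215.4 164.8  90.8  53. ] [511.9 258.  132. ] 214.7232631882387 163.60680311328915
gauge_foot 0.74 [228.9, 154.1] [493.5 277.4   0. ]
gauge_foot mask 0.66 [216.7 166.2  90.7  55.1] [470.6 287.8   0. ] 215.6803443328551 163.2964131994261
pointer_tip 0.41 [224.3, 152.5] [503.2 274.9  40. ]
mark_tip 0.45 [230.9, 153.3] [505.5 267.   40. ]
mark_tip mask 0.53 [306.5 199.1  20.8  34.7] [487.7 157.2  40. ] 308.1854043392505 197.89349112426035
cap_top 0.56 [406.4, 215.6] [524.7  37.8  66. ]
cap_top mask 0.77 [400.  213.2  32.6  37.4] [524.3  46.6  66. ] 401.9131455399061 211.73239436619718
cap_mid 0.61 [400.2, 214.6] [519.6  39.2  51. ]
post_tip 0.74 [401.1, 211.3] [523.4  39.   48. ]
post_tip mask 0.85 [397.  198.4  81.8  78.7] [536.8  52.1  48. ] 394.41747572815535 194.4780961401847
[335.9672497 184.7181051]
cap_top [([334.0, 185.9], 0.53)]
cap_mid [([335.5, 187.6], 0.71)]
spacer_mid []
```

View pics/w6.png

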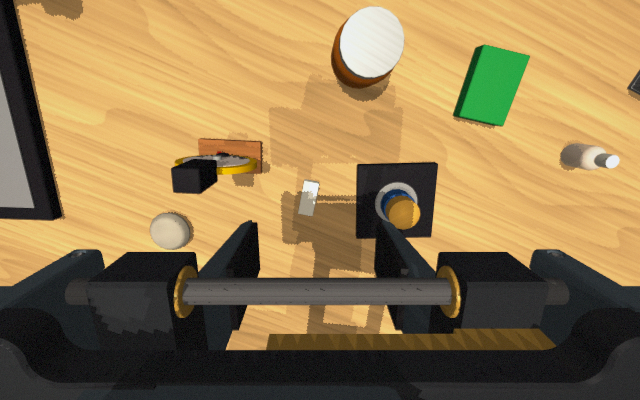

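The wrist view shows the brass cap level on the blue collar at (402,212). The gauge's dial faces the far side, which is the tool's +x, with the handle at (195,177) and the foot's far edge running (198,138)–(262,143). I'll tilt the wrist to look at the dial face on.

Call:
{"fn": "apply_moves", "kwargs": {
  "delta_pos": [
    [0.1,0.2,0],
    [0.2,0.4,0],
    [0.3,0.6,0],
    [0.3,0.8,0],
    [0.3,1,0],
    [0.3,1,0],
    [0.3,1,0]
  ],
  "rot": [
    [-0.03,0.07,0],
    [-0.06,0.14,0],
    [-0.09,0.21,0],
    [-0.12,0.28,0],
    [-0.15,0.36,0],
    [-0.184,0.427,0],
    [-0.184,0.427,0]
  ],
  "hand": [0.8,0.8,0.8,0.8,0.8,0.8,0.8]
}}

```text
time_s: 18.25
ee_pos: [559.4, 279.9, 235.2]
ee_rot: [180.0, 40.7, 23.4]
force: [0.7, 0.9, -3.5]
gripper_width: 72.8
gripper_force: 0.0
```

Call:
{"fn": "apply_moves", "kwargs": {
  "delta_pos": [
    [0,0.1,-0.25],
    [0,0.15,-0.5],
    [0,0.15,-0.75],
    [0,0.15,-0.83],
    [0,0.15,-0.83],
    [0,0.15,-0.83],
    [0,0.15,-0.83]
  ],
  "rot": [
    [0,0,0],
    [0,0,0],
    [0,0,0],
    [0,0,0],
    [0,0,0],
    [0,0,0],
    [0,0,0]
  ],
  "hand": [0.7,0.7,0.7,0.7,0.7,0.7,0.7]
}}

```text
time_s: 18.83
ee_pos: [558.6, 295.6, 147.8]
ee_rot: [-180.0, 39.7, 23.3]
force: [0.7, 0.5, 0.3]
gripper_width: 63.8
gripper_force: 0.0
```

```bash
cat > g.py <<'E'
from h import *
np.set_printoptions(precision=1,suppress=True)
s=env.state();f=viewer.grab_frame('wrist');print(s['time_s'],s['ee_pos'],s['ee_rot'])
import pickle;pickle.dump((s,f),open('dial.pkl','wb'))
for q in('gauge_foot','gauge_grip','pointer_tip','mark_tip'):
    for x in spotter.landmark_of(f,q)[:2]: print(q,round(x['score'],2),x['position'])
m=spotter.trace(f,'gauge')
b=m[0]['box'];print(b)
u,v=int(b[0]),int(b[1]);x0,y0=max(u-75,0),max(v-55,0);print(x0,y0)
cv2.imwrite('pics/w7.png',cv2.resize(f['pixels'][y0:y0+110,x0:x0+150,::-1],(750,550),interpolation=cv2.INTER_CUBIC))
E
python3 g.py
```

```text
18.8333 [558.6 295.6 147.8] [-180.    39.7   23.3]
gauge_foot 0.92 [310.3, 148.2]
gauge_grip 0.57 [309.9, 266.2]
pointer_tip 0.59 [310.5, 148.1]
mark_tip 0.58 [303.5, 159.1]
[310.6, 205.3, 90.9, 146.6]
235 150
```

View pics/w7.png

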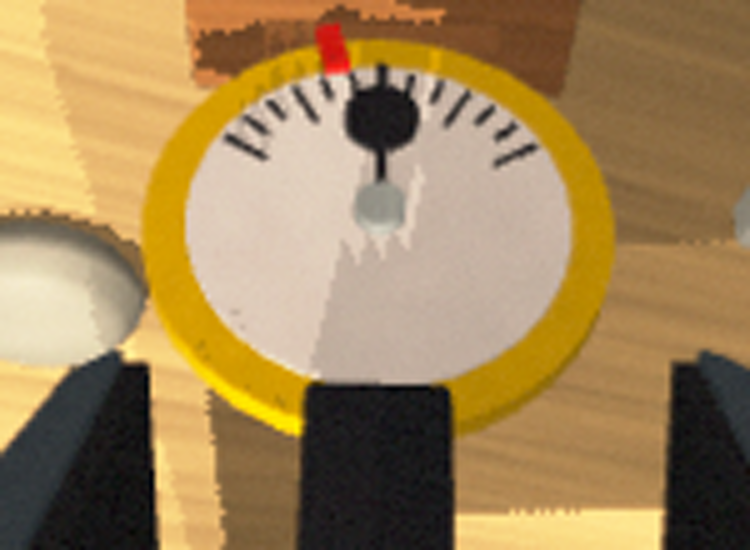

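The dial crop (origin (235,150), 5x) shows the pointer tip at (311.2,163.6) and the pivot at (311,191.6). The red tab's inner edge is at (302.8,164.4) and its outer edge at (300.6,155.4). I'll fit the gauge pose and mark angle numerically.

```bash
cat > fit.py <<'E'
from h import *
import pickle
from scipy.optimize import least_squares
np.set_printoptions(precision=2,suppress=True)
s,f=pickle.load(open('dial.pkl','rb'))
im=f['pixels'];hsv=cv2.cvtColor(im,cv2.COLOR_RGB2HSV).astype(int)
p0=np.array([311,191.6]);B=[]
for th in np.radians(np.arange(0,360,4)):
    d=np.array([np.cos(th),np.sin(th)])
    for r in np.arange(15,55,.25):
        u,v=p0+r*d; P=cv2.getRectSubPix(im,(1,1),(float(u),float(v)))[0,0].astype(int)
        if P[0]-P[2]>90 or P.max()<60 and r>20:
            if P[0]-P[2]>90 and not(P[0]>150 and P[1]<70): B.append((u,v,th))
            break
B=np.array(B);print(len(B))
def w(X,g):  # gauge->world
    x,y,yaw=X;c,sn=np.cos(yaw),np.sin(yaw);return np.stack([x+c*g[:,0]-sn*g[:,1],y+sn*g[:,0]+c*g[:,1],g[:,2]],1)
def toG(X,uv,xp=3.5):
    c,d=ray(f,uv,s);n=np.array([np.cos(X[2]),np.sin(X[2]),0]);o=np.array([X[0],X[1],0])
    P=c+d*((xp-(c-o)@n)/(d@n))-o
    return np.array([-np.sin(X[2])*P[0]+np.cos(X[2])*P[1],P[2]-62])
def res(q): return [np.hypot(*toG(q,b[:2]))-q[3] for b in B]
for wt in (0,):
    r=least_squares(res,[492,274,np.radians(23),40],loss='soft_l1',x_scale=[1,1,.02,1]);q=r.x
    print(q[:2],np.degrees(q[2]),q[3],'rms',np.std(res(q)))
for n,uv in dict(pivot=(311,191.6),ptip=(311.2,163.6),mi=(302.8,164.4),mo=(300.6,155.4)).items():
    g=toG(q,uv,3.5 if n[0]=='m' else 6);print(n,g,np.hypot(*g),np.degrees(np.arctan2(g[0],-g[1])))
m=(im[:,:,0]>140)&(im[:,:,1]<70)&(im[:,:,2]<70);m[:140]=0;m[185:]=0;m[:,:280]=0;m[:,340:]=0
v,u=np.nonzero(m);print('red',len(u),u.mean(),v.mean(),toG(q,(u.mean(),v.mean())),np.degrees(np.arctan2(toG(q,(u.mean(),v.mean()))[0],-toG(q,(u.mean(),v.mean()))[1])))
print('foot px',proj(f,w(q[:3],np.array([[0,0,0.]]))[0],s), 'corners',[proj(f,p,s) for p in w(q[:3],np.array([[22,42,10.],[22,-42,10]]))])
x=spotter.trace(f,'gauge')if 0 else None
E
python3 fit.py
```

```text
69
[494.8  274.74] 20.633840424767836 37.383183609914205 rms 0.2211361139946336
pivot [-0.38  0.27] 0.47074785692639776 -125.37106967169922
ptip [ -0.22 -34.65] 34.65132055222347 -0.359705241905811
mi [  8.36 -35.36] 36.336698403817984 13.299809003923755
mo [ 10.99 -47.57] 48.82051211130867 13.003994454926254
red 49 300.9591836734694 158.87755102040816 [ 10.47 -42.77] 13.753221001303986
foot px [311.09 147.92] corners [array([269.83, 138.67]), array([353.03, 141.46])]
```

Call:
{"fn": "apply_moves", "kwargs": {
  "delta_pos": [
    [0,0,0.2],
    [0,0,0.5],
    [0,0,0.75],
    [-0.1,0,0.75],
    [-0.2,0,0.75],
    [-0.3,0,0.75],
    [-0.4,0,0.75],
    [-0.4,0,0.75]
  ],
  "rot": [
    [0.03,-0.07,0],
    [0.06,-0.14,0],
    [0.09,-0.21,0],
    [0.12,-0.28,0],
    [0.15,-0.36,0],
    [0.184,-0.427,0],
    [0.184,-0.427,0],
    [0.184,-0.427,0]
  ],
  "hand": [0.7,0.7,0.7,0.7,0.7,0.7,0.7,0.7]
}}

```text
time_s: 19.8
ee_pos: [506.0, 294.7, 236.7]
ee_rot: [-180.0, 0.0, 23.4]
force: [0.3, -0.3, 0.0]
gripper_width: 64.0
gripper_force: 0.0
```

Call:
{"fn": "apply_moves", "kwargs": {
  "delta_pos": [
    [-0.1,-0.17,0],
    [-0.1,-0.17,-0.2],
    [-0.1,-0.17,-0.4],
    [-0.1,-0.17,-0.5],
    [-0.1,-0.17,-0.5],
    [-0.1,-0.17,-0.5]
  ],
  "rot": [
    [0,0,-0.031],
    [0,0,-0.031],
    [0,0,-0.031],
    [0,0,-0.031],
    [0,0,-0.031],
    [0,0,-0.031]
  ],
  "hand": [0.7,0.7,0.7,0.7,0.7,0.7]
}}

```text
time_s: 20.3
ee_pos: [498.8, 275.5, 174.7]
ee_rot: [180.0, 0.0, 20.6]
force: [0.4, 0.5, -0.7]
gripper_width: 64.0
gripper_force: 0.0
```

Run:
```python
from h import *
np.set_printoptions(precision=1,suppress=True)
s=env.state();f=viewer.grab_frame('wrist');print(s['time_s'],s['ee_pos'],s['ee_rot'])
im=f['pixels'].astype(int)
for z in(152,):
    print([proj(f,np.array([494.8,274.7,z])+Rn.from_euler('z',20.6,degrees=True).apply([a,b,0]),s) for a,b in((12,13),(12,-13),(-12,-13),(-12,13))])
print(spotter.landmark_of(f,'gauge_grip')[:1])
for x in spotter.landmark_of(f,'gauge_grip')[:1]: print(atz(f,x['position'],132,s))
save(f,'w8.png')
```

```text
20.3 [498.8 275.5 174.7] [180.    0.   20.6]
[array([297., 222.]), array([334.6, 222. ]), array([333.9, 253.4]), array([297.6, 253.4])]
[{'position': [314.1, 229.4], 'score': 0.83}]
[492.6 275.3 132. ]
```

View pics/w8.png

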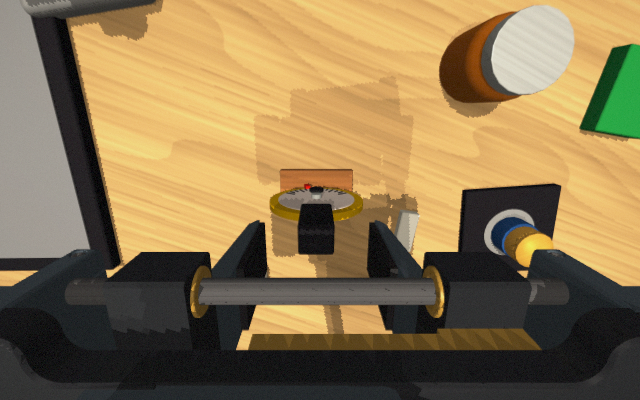

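The handle's top spans columns 299–335 with its lower edge at row 253, and the foot is parallel to the image rows. That matches the fit, so I'll grasp.

Call:
{"fn": "apply_moves", "kwargs": {
  "delta_pos": [
    [-0.035,-0.01,-0.15],
    [-0.035,-0.01,-0.3],
    [-0.035,-0.01,-0.45],
    [-0.035,-0.01,-0.52],
    [-0.035,-0.01,-0.52],
    [-0.035,-0.01,-0.52],
    [-0.035,-0.01,-0.52],
    [-0.035,-0.01,-0.52],
    [-0.035,-0.01,-0.52],
    [-0.035,-0.01,-0.52]
  ],
  "rot": [
    [0,0,0],
    [0,0,0],
    [0,0,0],
    [0,0,0],
    [0,0,0],
    [0,0,0],
    [0,0,0],
    [0,0,0],
    [0,0,0],
    [0,0,0]
  ],
  "hand": [0.7,0.7,0.7,0.7,0.7,0.15,0.15,0.15,0.15,0.15],
  "newtons": 40
}}

```text
time_s: 21.28
ee_pos: [494.1, 274.3, 113.3]
ee_rot: [-180.0, -0.1, 20.6]
force: [0.4, 0.7, 0.5]
gripper_width: 33.5
gripper_force: 0.0
```

Call:
{"fn": "apply_moves", "kwargs": {
  "delta_pos": [
    [0,0,0],
    [0,0,0],
    [0,0,0],
    [0,0,0],
    [0,0,0]
  ],
  "rot": [
    [0,0,0],
    [0,0,0],
    [0,0,0],
    [0,0,0],
    [0,0,0]
  ],
  "hand": [0.15,0.15,0.15,0.15,0.15]
}}

```text
time_s: 21.7
ee_pos: [493.8, 274.2, 112.9]
ee_rot: [-180.0, -0.0, 20.6]
force: [-1.2, 0.2, 3.5]
gripper_width: 25.9
gripper_force: 40.0
```

Call:
{"fn": "apply_moves", "kwargs": {
  "delta_pos": [
    [0,0,0.1],
    [0,0,0.3],
    [0,0,0.55],
    [0,0,0.8],
    [0.03,-0.2,0.8],
    [0.06,-0.4,0.8],
    [0.09,-0.6,0.8],
    [0.12,-0.8,0.8],
    [0.15,-1,0.8]
  ],
  "rot": [
    [0,0,0],
    [0,0,0],
    [0,0,0],
    [0,0,0],
    [0,0,0],
    [0,0,0],
    [0,0,0],
    [0,0,0],
    [0,0,0]
  ],
  "hand": [0.15,0.15,0.15,0.15,0.15,0.15,0.15,0.15,0.15]
}}

```text
time_s: 22.45
ee_pos: [511.0, 152.9, 207.6]
ee_rot: [-180.0, 0.1, 20.7]
force: [1.0, -0.9, -2.0]
gripper_width: 25.8
gripper_force: 40.0
```

Call:
{"fn": "apply_moves", "kwargs": {
  "delta_pos": [
    [0.02,-0.2,0],
    [0.05,-0.4,0],
    [0.08,-0.6,0],
    [0.1,-0.8,0],
    [0.1,-0.97,0],
    [0.1,-0.97,0],
    [0.1,-0.97,0],
    [0.1,-0.97,0]
  ],
  "rot": [
    [0,0,0],
    [0,0,0],
    [0,0,0],
    [0,0,0],
    [0,0,0],
    [0,0,0],
    [0,0,0],
    [0,0,0]
  ],
  "hand": [0.15,0.15,0.15,0.15,0.15,0.15,0.15,0.15]
}}

```text
time_s: 23.12
ee_pos: [523.3, 38.1, 208.0]
ee_rot: [-179.9, 0.1, 20.6]
force: [-1.1, -0.3, -3.2]
gripper_width: 25.7
gripper_force: 40.0
```

Call:
{"fn": "apply_moves", "kwargs": {
  "delta_pos": [
    [0,0,-0.06],
    [0,0,-0.12],
    [0,0,-0.17],
    [0,0,-0.2],
    [0,0,-0.215],
    [0,0,-0.22],
    [0,0,-0.225],
    [0,0,-0.225]
  ],
  "rot": [
    [0,0,0],
    [0,0,0],
    [0,0,0],
    [0,0,0],
    [0,0,0],
    [0,0,0],
    [0,0,0],
    [0,0,0]
  ],
  "hand": [0.15,0.15,0.15,0.15,0.15,0.15,0.15,0.15]
}}

```text
time_s: 23.78
ee_pos: [523.8, 37.8, 181.7]
ee_rot: [180.0, -0.0, 20.6]
force: [0.4, 0.6, -2.3]
gripper_width: 25.6
gripper_force: 40.0
```

Call:
{"fn": "apply_moves", "kwargs": {
  "delta_pos": [
    [0,0,-0.01],
    [0,0,-0.02],
    [0,0,-0.025],
    [0,0,-0.025]
  ],
  "rot": [
    [0,0,0],
    [0,0,0],
    [0,0,0],
    [0,0,0]
  ],
  "hand": [0.15,0.15,0.15,0.15]
}}

```text
time_s: 24.12
ee_pos: [523.8, 37.7, 178.7]
ee_rot: [180.0, -0.0, 20.6]
force: [-0.1, 0.0, -2.1]
gripper_width: 25.9
gripper_force: 40.0
```

Call:
{"fn": "apply_moves", "kwargs": {
  "delta_pos": [
    [0,0,-0.007],
    [0,0,-0.014],
    [0,0,-0.014],
    [0,0,-0.014]
  ],
  "rot": [
    [0,0,0],
    [0,0,0],
    [0,0,0],
    [0,0,0]
  ],
  "hand": [0.15,0.15,0.15,0.15]
}}

```text
time_s: 24.45
ee_pos: [523.9, 37.7, 178.5]
ee_rot: [180.0, -0.1, 20.6]
force: [-2.3, -0.3, 7.2]
gripper_width: 25.7
gripper_force: 40.0
```

The foot is resting on the crown with about 9 N of push. Now I'll rock it towards the gauge's +y by about 13.4°.

Call:
{"fn": "apply_moves", "kwargs": {
  "delta_pos": [
    [0,0,0],
    [-0.0193,0.0513,-0.001],
    [-0.0193,0.0513,-0.001],
    [-0.0385,0.1025,-0.005],
    [-0.0385,0.1025,-0.005],
    [-0.0578,0.1537,-0.011],
    [-0.0578,0.1537,-0.011],
    [-0.077,0.204,-0.019],
    [-0.077,0.204,-0.019],
    [-0.077,0.204,-0.019]
  ],
  "rot": [
    [0,0,0],
    [-0.0365,-0.0137,0],
    [-0.0365,-0.0137,0],
    [-0.073,-0.0275,0],
    [-0.073,-0.0275,0],
    [-0.1095,-0.0412,0],
    [-0.1095,-0.0412,0],
    [-0.146,-0.055,0],
    [-0.146,-0.055,0],
    [-0.146,-0.055,0]
  ],
  "hand": [0.15,0.15,0.15,0.15,0.15,0.15,0.15,0.15,0.15,0.15]
}}

```text
time_s: 25.28
ee_pos: [515.7, 63.6, 176.1]
ee_rot: [166.6, -0.2, 20.8]
force: [-0.0, 2.5, 5.3]
gripper_width: 25.7
gripper_force: 40.0
```

Call:
{"fn": "apply_moves", "kwargs": {
  "delta_pos": [
    [0,0,0],
    [0,0,0],
    [0,0,0],
    [0,0,0],
    [0,0,0],
    [0,0,0],
    [0,0,0],
    [0,0,0],
    [0,0,0],
    [0,0,0]
  ],
  "rot": [
    [0,0,0],
    [0,0,0],
    [0,0,0],
    [0,0,0],
    [0,0,0],
    [0,0,0],
    [0,0,0],
    [0,0,0],
    [0,0,0],
    [0,0,0]
  ],
  "hand": [0.15,0.15,0.15,0.15,0.15,0.15,0.15,0.15,0.15,0.15]
}}

```text
time_s: 26.12
ee_pos: [515.8, 63.3, 176.1]
ee_rot: [166.7, -0.3, 20.6]
force: [-0.9, 3.6, 6.1]
gripper_width: 25.9
gripper_force: 40.0
```

```bash
cat > k.py <<'E'
from h import *
import pickle
np.set_printoptions(precision=2,suppress=True)
s=env.state();f=viewer.grab_frame('wrist');print(s['time_s'],s['ee_pos'],s['ee_rot'],s['force'],s['torque'])
R=Rn.from_euler('xyz',s['ee_rot'],degrees=True).as_matrix();z=-R[:,2];print('lean',np.degrees(np.arccos(z[2])),z)
pickle.dump((s,f),open('end.pkl','wb'))
im=f['pixels'].astype(int)
# predicted pixels: gauge frame: origin = TCP+112.5*toolz; x=toolx, y=-tooly
def G(x,y,zz): return np.array(s['ee_pos'])+112.5*R[:,2]+x*R[:,0]-y*R[:,1]+zz*(-R[:,2])
for n,x,r,a in(('pivot',6,0,0),('mark in',3.5,38,.233),('mark out',3.5,49,.233),('mark in .3',3.5,38,.3)):
    print(n,proj(f,G(x,r*np.sin(a),62-r*np.cos(a)),s))
p=G(6,0,62)-[0,0,36];print('vertical ptip',proj(f,p,s))
m=(im[:,:,0]>110)&(im[:,:,1]<60)&(im[:,:,2]<60)&(im[:,:,0]>2.5*im[:,:,1]);m[:150]=0;m[235:]=0;m[:,:240]=0;m[:,400:]=0
v,u=np.nonzero(m);print('red',len(u),u.mean(),v.mean(),u.min(),u.max(),v.min(),v.max())
cv2.imwrite('pics/w9.png',cv2.resize(f['pixels'][165:235,265:385,::-1],(720,420),interpolation=cv2.INTER_CUBIC))
E
python3 k.py
```

```text
26.1167 [515.77  63.3  176.07] [166.69  -0.26  20.64] [-0.92  3.59  6.09] [ 0.76  0.24 -0.01]
lean 13.310537561808626 [-0.09  0.21  0.97]
pivot [316.92 211.55]
mark in [307.18 200.76]
mark out [304.82 197.42]
mark in .3 [304.44 200.98]
vertical ptip [307.64 198.9 ]
red 28 305.2142857142857 196.64285714285714 302 309 195 199
```

View pics/w9.png

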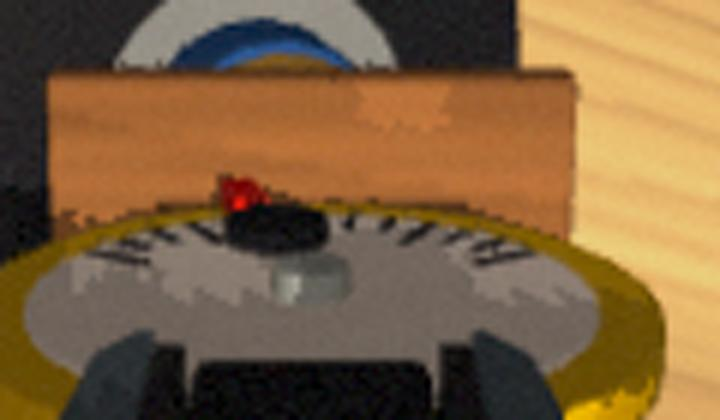

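The crop shows the foot on the cap, the pointer bob at about (311.2,203) and the red tab at about (305,196). Both lie on the line from the pivot at (316.7,210.8). I'll refine the mark angle from the saved dial picture.

```bash
cat >> fit.py <<'E'
print('----')
W=[];
for vv in range(150,172):
    for uu in range(292,314):
        R_,G_,B_=im[vv,uu].astype(float)
        if R_<70: continue
        rt=G_/R_; wgt=np.clip((0.55-rt)/0.45,0,1)
        if wgt>0.15: W.append((wgt,*toG(q,(uu,vv)),uu,vv))
W=np.array(W);k=(np.hypot(W[:,1],W[:,2])<52)&(np.hypot(W[:,1],W[:,2])>35);W=W[k]
c=(W[:,:1]*W[:,1:3]).sum(0)/W[:,0].sum();print(len(W),W[:,0].sum(),c,np.hypot(*c),np.degrees(np.arctan2(c[0],-c[1])))
# silhouette bob
gk=im.max(2);mb=(gk<60);mb[:163]=0;mb[182:]=0;mb[:,:300]=0;mb[:,322:]=0
v,u=np.nonzero(mb);print('bob px',u.mean(),v.mean(),len(u),[toG(q,(u.mean(),v.mean()),x) for x in(3.5,6,9)])
mp=(np.ptp(im.astype(int),axis=2)<25)
s2,f2=pickle.load(open('end.pkl','rb'));i2=f2['pixels'].astype(int)
mb=(i2.max(2)<45);mb[:196]=0;mb[208:]=0;mb[:,:300]=0;mb[:,322:]=0;v,u=np.nonzero(mb);print('end bob',u.mean(),v.mean(),len(u),u.min(),u.max())
R=Rn.from_euler('xyz',s2['ee_rot'],degrees=True).as_matrix()
for xo in(4,7):
  P=np.array(s2['ee_pos'])+50.5*R[:,2]+xo*R[:,0]
  for rr in(22,24): print('pred bob',xo,rr,proj(f2,P-[0,0,rr],s2))
for a in np.radians([12,13,14,15]):
  print(np.degrees(a),[proj(f2,np.array(s2['ee_pos'])+50.5*R[:,2]+3.5*R[:,0]-r*np.sin(a)*R[:,1]+r*np.cos(a)*R[:,2],s2) for r in(38,44,49)])
for vv in range(193,201): print(vv,[int(100*x[1]/max(x[0],1)) if x[0]>60 else -1 for x in i2[vv,298:314]])
E
python3 fit.py | sed -n '/----/,$p'
```

```text
----
56 44.12116731689643 [ 10.39 -42.4 ] 43.65561969085613 13.761868835995433
bob px 310.9256756756757 172.91216216216216 148 [array([ -0.12, -24.51]), array([ -0.07, -22.52]), array([ -0.  , -20.12])]
end bob 310.7931034482759 202.61206896551724 116 300 319
pred bob 4 22 [310.97 205.65]
pred bob 4 24 [310.47 204.96]
pred bob 7 22 [310.95 202.3 ]
pred bob 7 24 [310.45 201.63]
12.000000000000002 [array([308.15, 200.7 ]), array([306.98, 198.84]), array([306.03, 197.34])]
13.0 [array([307.43, 200.74]), array([306.16, 198.89]), array([305.14, 197.4 ])]
14.0 [array([306.72, 200.79]), array([305.34, 198.94]), array([304.24, 197.46])]
14.999999999999998 [array([306.  , 200.85]), array([304.53, 199.  ]), array([303.35, 197.52])]
193 [60, 59, 60, 60, 61, 62, 61, 59, 61, 61, 60, 59, 59, 60, 60, 60]
194 [60, 60, 61, 59, 54, 50, 57, 49, 49, 58, 61, 61, 61, 61, 61, 61]
195 [62, 62, 61, 51, 18, 4, 10, 3, 12, 35, 57, 61, 60, 61, 60, 60]
196 [61, 61, 63, 52, 14, 18, 3, 4, 12, 10, 38, 52, 62, 62, 61, 62]
197 [60, 62, 60, 52, 21, 17, 11, 13, 9, 18, 13, 36, 59, 62, 59, 61]
198 [62, 60, 62, 52, 18, 6, 12, 12, 6, 16, 16, 27, 50, 62, 60, 62]
199 [64, 67, 65, 65, 28, 14, 12, 12, 13, -1, -1, -1, -1, -1, -1, -1]
200 [74, 74, 76, 76, 52, -1, -1, -1, -1, -1, -1, -1, -1, -1, -1, -1]
```

Call:
{"fn": "apply_moves", "kwargs": {
  "delta_pos": [
    [-0.003,0.0075,-0.0015],
    [-0.003,0.0075,-0.0015],
    [-0.003,0.0075,-0.0015],
    [-0.003,0.0075,-0.0015],
    [-0.003,0.0075,-0.0015],
    [-0.003,0.0075,-0.0015],
    [-0.003,0.0075,-0.0015],
    [-0.003,0.0075,-0.0015],
    [-0.003,0.0075,-0.0015],
    [-0.003,0.0075,-0.0015]
  ],
  "rot": [
    [-0.0054,-0.002,0],
    [-0.0054,-0.002,0],
    [-0.0054,-0.002,0],
    [-0.0054,-0.002,0],
    [-0.0054,-0.002,0],
    [-0.0054,-0.002,0],
    [-0.0054,-0.002,0],
    [-0.0054,-0.002,0],
    [-0.0054,-0.002,0],
    [-0.0054,-0.002,0]
  ],
  "hand": [0.15,0.15,0.15,0.15,0.15,0.15,0.15,0.15,0.15,0.15]
}}

```text
time_s: 27.0
ee_pos: [515.4, 64.2, 175.9]
ee_rot: [166.2, -0.3, 20.6]
force: [-1.7, 3.3, 5.2]
gripper_width: 26.0
gripper_force: 40.0
```

Call:
{"fn": "apply_moves", "kwargs": {
  "delta_pos": [
    [0,0,0],
    [0,0,0],
    [0,0,0],
    [0,0,0],
    [0,0,0],
    [0,0,0],
    [0,0,0],
    [0,0,0],
    [0,0,0],
    [0,0,0]
  ],
  "rot": [
    [0,0,0],
    [0,0,0],
    [0,0,0],
    [0,0,0],
    [0,0,0],
    [0,0,0],
    [0,0,0],
    [0,0,0],
    [0,0,0],
    [0,0,0]
  ],
  "hand": [0.15,0.15,0.15,0.15,0.15,0.15,0.15,0.15,0.15,0.15]
}}

```text
time_s: 27.83
ee_pos: [515.4, 64.2, 175.9]
ee_rot: [166.2, -0.3, 20.6]
force: [-1.8, 3.9, 6.1]
gripper_width: 25.7
gripper_force: 40.0
```

```bash
python3 k.py; python3 fit.py | grep -A1 'end bob'
python3 - <<'E'
from h import *
# dial edges & foot edge tilt: wood foot front edge rows
import pickle
s,f=pickle.load(open('end.pkl','rb'));im=f['pixels'].astype(int)
y=(im[:,:,0]-im[:,:,2]>90)&(im[:,:,0]>1.2*im[:,:,1])
for c in (276,290,340,356):
    col=[v for v in range(160,200) if im[v,c,0]>90 and im[v,c,0]-im[v,c,2]>50][:1];print(c,col)
for n in('scene','top'):
    g=viewer.grab_frame(n)
    for q in('cap_top','spacer_mid','gauge_foot','gauge_grip','jar','eraser'):
        print(n,q,[(np.round(x['position'],0).tolist(),round(x['score'],2)) for x in spotter.landmark_of(g,q)[:1]])
E
```

```text
27.8333 [515.44  64.16 175.93] [166.19  -0.26  20.64] [-1.8   3.92  6.14] [0.79 0.24 0.01]
lean 13.810315059566932 [-0.09  0.22  0.97]
pivot [316.93 211.54]
mark in [307.19 200.76]
mark out [304.83 197.42]
mark in .3 [304.45 200.98]
vertical ptip [307.3  198.92]
red 26 305.4230769230769 196.53846153846155 302 309 195 199
end bob 310.1694915254237 202.58474576271186 118 300 318
pred bob 4 22 [310.76 205.67]
276 [177]
290 [177]
340 [177]
356 [160]
scene cap_top [([334.0, 183.0], 0.49)]
scene spacer_mid [([334.0, 202.0], 0.61)]
scene gauge_foot [([336.0, 183.0], 0.94)]
scene gauge_grip [([346.0, 143.0], 0.84)]
scene jar [([402.0, 211.0], 0.58)]
scene eraser [([352.0, 183.0], 0.67)]
top cap_top []
top spacer_mid [([277.0, 206.0], 0.43)]
top gauge_foot [([274.0, 202.0], 0.78)]
top gauge_grip [([260.0, 196.0], 0.94)]
top jar [([229.0, 156.0], 0.58)]
top eraser []
```

```bash
python3 -c "
from workcell import env
print(env.job_done())"
```

```text
the job is handed in; nothing more can be done
None
```

I handed the job in at about 28 s with the collar and cap home on the post. The clinometer is still gripped, its foot pressed on the cap's crown, leaning 13.8° against a mark I measured at about 13.9°; the verdict was not reported back.

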